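# Find the concealed catch of the coffee-capsule box and press it

### The job

The wooden coffee-capsule box on the worktop has no handle: its drawer is let out by a concealed catch, a flush round plate slightly sunk in the flat panel on top of the box, somewhere along the panel's length. Feel along the panel with a fingertip until you find the plate and push it all the way down, so that the drawer comes out, then take the hand away and leave it open. Feel with a light touch, do not pull or push the drawer itself, and leave the tin and the spoon on the box and everything else where it stands; nothing is to be picked up.

Things in the scene. Friction and masses are not known exactly. Their poses are not given: they have to be found in the camera images.
- capsule_box: Fixed pale wooden box, 160 mm deep (its x), 330 wide (its y), 68 high. Origin: centre of its underside; z up; at yaw 0 the drawer front faces the robot (-x). Its top is a frame 68 mm high (end caps: outer 80 mm at each y end; rails: outer 20 mm front and back) round a sunk flat panel of darker wood, 120 (x) by 170 mm (y), surface 66 mm high.
- panel_centre (a point): Centre of the panel's surface, at (0, 0, 66) mm of the box, axes as the box. The catch lies on the panel's lengthwise centre line (x = 0), its centre anywhere from y = -50 to +50 mm, different each time.
- catch (a joint): Travel (m) of the catch: a round plate of the panel's wood, 57 mm across, in a 60 mm round hole in the panel, its top 2.5 mm below the panel (63.5 mm high). 0 = untouched, 0.008 = fully down (top 10.5 mm below the panel). It yields at about 3 to 4 N, has no return spring and stays where it is left; the panel round it is rigid.
- drawer_slide (a joint): Travel of the drawer out of the box's front (towards -x of the box), m: 0 = shut, 0.040 = let out. A linkage drives it from the catch: drawer travel = 5 x catch travel.
- drawer: The drawer, filled with coffee capsules; its front board, 311 wide and 44 mm high, has no handle and is flush with the box's front when shut. Origin: on the box's axis, 9 mm above its underside, when shut. Not to be touched.
- sardine_tin: Flat fish tin, 63 x 105 x 26 mm, lying loose on the end cap at the box's +y end, long side along the box's x. Origin: centre of its underside. Bystander, graspable.
- teaspoon: Steel teaspoon, 139 x 30 x 10 mm, lying loose on the end cap at the box's -y end, along the box's x. Origin: centre of its underside. Bystander, graspable.
- mug_a: Dark grey and white mug, 82 x 114 x 97 mm, right of the box. Origin: centre of its underside. Bystander.
- jam_jar: Jam jar, 66 mm in diameter, 87 mm high, left of the box. Origin: centre of its underside. Bystander.
- egg_timer: Kitchen timer, 62 mm in diameter, 62 mm high, left of the box. Origin: centre of its underside. Bystander.
- garlic: Garlic bulb, 67 x 66 x 66 mm, right of the box. Origin: centre of its underside. Bystander.
- cork_jar: Small glass jar with a cork lid, 52 mm in diameter, 70 mm high, right of the box. Origin: centre of its underside. Bystander.

How it is judged (in metres and radians):
On the way:
1. the catch is pressed fully down by the fingers (value of joint catch above 0.0068 m and contact force between the fingers and anything else above 0.3 N), for 0.1 s.
At the end, for the whole second after the job is handed in: The catch is down by more than 6.5 of its 8 mm, the drawer is out by more than 32 of its 40 mm and at rest, and the tin, the spoon and the other loose things are within 20 mm of where they stood (value of joint catch above 0.0065 m and value of joint drawer_slide above 0.032 m and velocity of joint drawer_slide below 0.01 m/s and not (distance of mug_a from where it was at the start of the episode above 0.02 m) and not (distance of jam_jar from where it was at the start of the episode above 0.02 m) and not (distance of egg_timer from where it was at the start of the episode above 0.02 m) and not (distance of garlic from where it was at the start of the episode above 0.02 m) and not (distance of cork_jar from where it was at the start of the episode above 0.02 m) and not (distance of sardine_tin from where it was at the start of the episode above 0.02 m) and not (distance of teaspoon from where it was at the start of the episode above 0.02 m)); the robot touches nothing.
It fails at once if the drawer is handled by the hand or arm (contact force between any of the arm, the fingers and drawer above 2 N).
It fails at once if the fingers press anything with more than 80 N (contact force between the fingers and anything else above 80 N).
It fails at once if the tin or the spoon on the box is shifted by more than 20 mm or lifted (distance of any of sardine_tin, teaspoon from where it was at the start of the episode above 0.02 m).
It fails at once if another bystander is shifted by more than 20 mm or lifted (distance of any of mug_a, jam_jar, egg_timer, garlic, cork_jar from where it was at the start of the episode above 0.02 m).
It also fails if it takes over 64 s, if anything falls off the work surface, if the arm or the gripper's body presses on something with over 40 N, if the wrist force passes 120 N, or if a joint passes its speed limit or range.

### The arm

A 6-joint arm with a two-finger parallel gripper is mounted at the origin on a cart in front of the work surface, level with it; the furniture and walls round the work are solid. World frame = base frame: x ahead of the robot, y to its left, z up, the work surface at z = 0. Lengths are in m, angles in degrees, forces in N, time in s.
With the tool pointing down it reaches from about 0.375 to 0.9 m from the base axis. Payload 3.1 kg.
Tool frame: the origin (TCP) lies where the fingers leave the gripper's body, on its centre line; the fingertips stand 70 mm ahead of it and the grasp point (between the pads) lies 51 mm ahead of it; z points along the fingers, y is the line along which they close (so a half turn about z gives the same grasp; the last joint's range is limited). The gripper opens to 87 mm and grips with 3 to 60 N. Pads are 19 mm wide; open, the fingers measure 117 mm over their backs; the gripper's body (75 mm by 190 mm) begins 51 mm behind the grasp point.
Start: joints at [-84.196, 30.224, 82.088, -0, 67.689, -10.227], TCP at [0.173, -0.601, 0.292] pointing down, gripper open.
Joint ranges: [-176.69, 176.69], [-43.24, 126.21], [12.49, 139.97], [-82, 262], [0, 151.66], [-163.58, 163.58]. Speed limits (degrees/s): [159.86, 159.86, 180, 180, 180, 180].

### API

Orientations are given as [roll, pitch, yaw] about the fixed x, y, z axes, in that order (R = Rz(yaw) Ry(pitch) Rx(roll)).
In Python, from plant import * gives the robot as it stands.
- The arm moves only by the tool drive_tool, never from a script. Its argument "targets" is a list of rows, each an object of numbers: "dx", "dy", "dz": the shift along the tool's x, y, z in cm; "wx", "wy", "wz": the turn, a rotation vector about the tool's x, y, z in degrees. A call has 1 to 20 rows; each row is the pose to reach, as a shift and turn from the pose commanded when the call began, along the tool's axes at that moment; what a row does not reach only later rows make up. A row lasts 1/8 s, in which the tool goes at most 62.5 mm and 10.7 degrees, less where a joint would pass 70% of its speed; a pose out of reach is approached as far as the arm can. A call with a gripper value outside its range is refused whole. "gripper" is the finger opening in cm, from 0 to 8.7, set as the call begins (left out, the last holds). The fingers move at their own pace and stop on an object; "force" is the grip in N (left out, the last holds). Time passes only in rows, so rows that repeat a pose let the fingers close. It gives the time, the measured TCP pose, the force, the opening and the grip force at its end, in the units of the state.
- get_state(): the state, without advancing time (a new reading comes with each control period).
- capture(name): name is "scene" or "side" or "wrist"; returns a dict with "frame" (400x640x3 uint8, red, green, blue), "fx", "fy", "cx", "cy" (pixels), "xyz" and "orientation" of the camera in the world. Camera axes: x right, y down, z forward; pixel columns grow to the right and rows downward; lengths in m; the calibration is good to about 2 mm. A picture is of the moment at which its call begins. There is no depth.
- sign_off(): hands the job in; it is judged then, once.
Trained networks look in the newest picture that a camera, given by its name, has taken for a name from the list of things; names that differ only in an ending like _2 or _b are one class to them, and where a whole thing is asked for, a point or a joint stands for the part that bears it (a point fixed in the world has none). Each returns a list of dicts, best first, with "confidence" (0 to 1); they miss things now and then, are a little off and sometimes report something else, mostly with a low value. They report only what shows in the picture. A call takes as long as a camera call.
- outline_of(name, camera): "region" (400x640 bool, what is visible of it).
- landmark_of(name, camera): "at" ([x, y, z] in m, in world coordinates, good to about 4 mm: a listed point, or the origin of a listed thing).
The state is a dict: "t": time; "joint_positions": joint angles; "joint_vel": joint speeds; "joint_torque": joint torques, N m; "tcp_pos": TCP position; "ee_rot": TCP orientation; "force": force on the tool from outside, world axes, zero at the start; "wrist_torque": the same for the moment, N m; "opening": opening from 0.0 (shut) to 1.0 (fully open); "grip_force": force on a finger pad.
Only numpy, scipy, OpenCV 4.12 (cv2) and the standard library are available. Lean on these libraries where they do the work, as an engineer would, in place of code of your own. Each camera call takes 0.05 s, during which the arm holds its last target. There are 200 camera calls.

## Working session

There is one attempt and no reset: what is moved stays moved. The work goes in short steps, Python scripts to look and compute and a tool call to move; the robot and the scene stay as the last step left them, time stands still between calls to the robot, and variables do not carry over. Pictures are saved under pics/ and viewed, at most 10 in all, crops included, and the job is handed in when it is done.

Besides the shell and the picture viewer there is one more tool, called as name(argument=value, ...) on one line, values as JSON. drive_tool: Moves the arm, as the interface text tells. Its arguments: {"type":"object","properties":{"targets":{"type":"array"},"gripper":{"type":"number"},"force":{"type":"number"}},"required":["targets"]}

```bash
mkdir -p pics
python3 - <<'E'
from plant import *
import cv2,numpy as np
s=get_state();print(s['t'],s['tcp_pos'],s['ee_rot'],s['force'])
ims=[]
for c in ['scene','side']:
    d=capture(c);ims.append(d['frame']);print(c,d['xyz'],d['orientation'],d['fx'],d['cx'],d['cy'])
    for n in ['capsule_box','panel_centre','catch','sardine_tin','teaspoon','mug_a','jam_jar','egg_timer','garlic','cork_jar','drawer']:
        try: print(n,[(np.round(r['at'],3),round(r['confidence'],2)) for r in landmark_of(n,c)[:2]])
        except Exception as e: print(n,e)
cv2.imwrite('pics/a.png',ims[0][...,::-1]);cv2.imwrite('pics/b.png',ims[1][...,::-1])
E
```

```text
0.0 [ 0.17257218 -0.60009926  0.29125762] [-1.79877424e+02 -2.36176002e-02  1.60287763e+01] [-0.72019896 -0.78433468 -0.53643929]
scene [-0.30321274  0.37311199  0.99760336] [-136.94014814   -0.31657062 -115.70340325] 390.53348146151853 319.90390523373947 195.99632935824133
capsule_box [(array([0.474, 0.025, 0.002]), 0.68)]
panel_centre [(array([0.471, 0.028, 0.064]), 0.65)]
catch it knows: capsule_box, cork_jar, drawer, egg_timer, garlic, jam_jar, mug, panel_centre, sardine_tin, teaspoon
sardine_tin [(array([0.448, 0.151, 0.068]), 0.62)]
teaspoon [(array([ 0.406, -0.343, -0.001]), 0.66), (array([ 0.505, -0.096,  0.067]), 0.63)]
mug_a [(array([ 0.455, -0.461, -0.   ]), 0.73)]
jam_jar []
egg_timer [(array([0.541, 0.425, 0.004]), 0.84), (array([0.449, 0.149, 0.066]), 0.52)]
garlic [(array([ 0.408, -0.343, -0.   ]), 0.83), (array([0.474, 0.025, 0.003]), 0.6)]
cork_jar []
drawer [(array([0.473, 0.028, 0.004]), 0.91)]
side [ 0.15360504 -1.46801089  0.84618024] [-117.17366586    1.13830658  -11.90816049] 454.61698291755334 317.7641795032999 205.50802686942586
capsule_box [(array([0.473, 0.027, 0.   ]), 0.66)]
panel_centre [(array([0.47 , 0.029, 0.067]), 0.96), (array([ 0.473,  0.026, -0.001]), 0.36)]
catch it knows: capsule_box, cork_jar, drawer, egg_timer, garlic, jam_jar, mug, panel_centre, sardine_tin, teaspoon
sardine_tin [(array([0.444, 0.147, 0.069]), 0.8)]
teaspoon [(array([ 0.503, -0.092,  0.071]), 0.64)]
mug_a [(array([ 0.454, -0.46 ,  0.006]), 0.76)]
jam_jar [(array([ 0.386,  0.409, -0.001]), 0.87)]
egg_timer [(array([ 0.536,  0.425, -0.   ]), 0.7)]
garlic [(array([ 0.5  , -0.094,  0.067]), 0.72), (array([ 0.406, -0.338, -0.003]), 0.66)]
cork_jar [(array([ 0.536, -0.383, -0.   ]), 0.7)]
drawer [(array([0.47 , 0.028, 0.012]), 0.7)]
```

View pics/a.png

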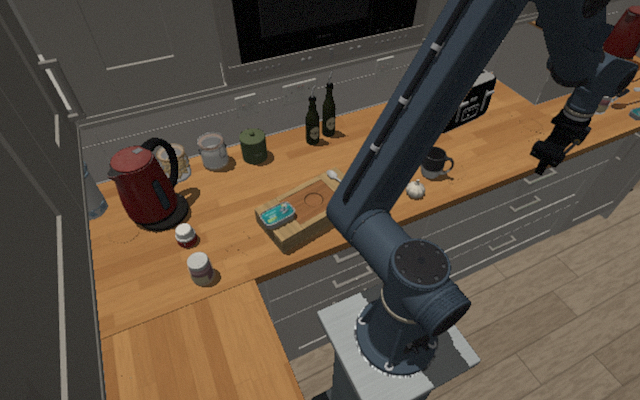

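View pics/b.png

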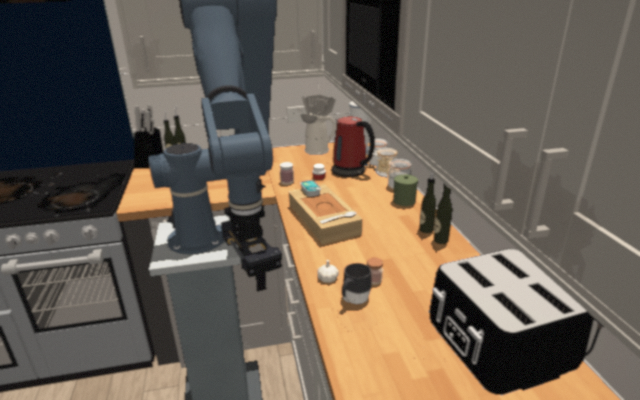

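The scene image shows a faint ring on the panel near (315,200), and the side image shows one near (322,205). I'll enlarge the scene view with a box overlay.

```bash
cat > h.py <<'E'
from plant import *
import cv2,numpy as np
from scipy.spatial.transform import Rotation as R
def pose(d): return R.from_euler('xyz',d['orientation'],degrees=True),np.array(d['xyz'])
def ray(d,u,v,z):
    r,t=pose(d); w=r.apply([(u-d['cx'])/d['fx'],(v-d['cy'])/d['fy'],1]); return t+w*(z-t[2])/w[2]
def proj(d,p):
    r,t=pose(d); c=r.inv().apply(np.atleast_2d(p)-t); return np.c_[c[:,0]/c[:,2]*d['fx']+d['cx'],c[:,1]/c[:,2]*d['fy']+d['cy']]
def boxw(c,yaw,pts): return R.from_euler('z',yaw,degrees=True).apply(np.atleast_2d(pts))+np.array([c[0],c[1],0])
E
python3 - <<'E'
from h import *
outs=[]
for c,(x0,y0),k in [('scene',(245,165),6),('side',(280,175),6)]:
    d=capture(c); f=d['frame'][...,::-1]
    im=cv2.resize(f[y0:y0+80,x0:x0+110],None,fx=k,fy=k,interpolation=cv2.INTER_CUBIC)
    for yaw,col in [(10,(0,0,255)),(14,(0,255,0))]:
      for hx,hy,z in [(.08,.165,.068),(.06,.085,.066)]:
        q=proj(d,boxw((.472,.027),yaw,[[-hx,-hy,z],[hx,-hy,z],[hx,hy,z],[-hx,hy,z]]))
        cv2.polylines(im,[((q-[x0,y0]+.5)*k).astype(int)],True,col,1)
    im=cv2.convertScaleAbs(im,alpha=1.2); outs.append(cv2.resize(im,(396,288)) if 0 else im)
    cv2.imwrite(f'pics/c_{c}.png',im)
E
```

```text
(no output)
```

View pics/c_scene.png

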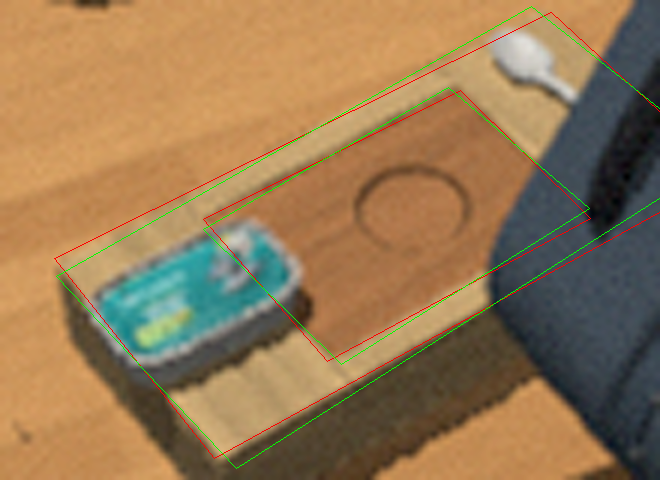

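Run:
```python
from h import *
d=capture('scene')
p=ray(d,245+412/6-.5,165+209/6-.5,.066);print(p)
for yaw in(11,13,15):print(R.from_euler('z',-yaw,degrees=True).apply(p-[.471,.027,.066]))
s=get_state();r=R.from_euler('xyz',s['ee_rot'],degrees=True)
for z in (.25,.15): print(r.inv().apply([p[0],p[1],z]-np.array(s['tcp_pos']))*100)
print(r.as_matrix())
```

```text
[0.47501578 0.01702247 0.066     ]
[ 2.03819456e-03 -1.05604652e-02  5.55111512e-17]
[ 1.66839803e-03 -1.06251640e-02  5.55111512e-17]
[ 1.29656881e-03 -1.06769177e-02  5.55111512e-17]
[ 46.12076876 -51.01697073   4.22240731]
[ 46.12078969 -51.01712883  14.22240731]
[[ 9.61106637e-01  2.76177539e-01  2.35401363e-06]
 [ 2.76177539e-01 -9.61106637e-01 -1.57728974e-05]
 [-2.09366184e-06  1.58095620e-05 -1.00000000e+00]]
```

drive_tool(targets=[{"dx":4,"dy":-4.4},{"dx":8,"dy":-8.8},{"dx":12,"dy":-13.3},{"dx":16,"dy":-17.7},{"dx":20,"dy":-22.1},{"dx":24,"dy":-26.5},{"dx":28,"dy":-31},{"dx":32,"dy":-35.4},{"dx":36,"dy":-39.8},{"dx":40,"dy":-44.2},{"dx":43,"dy":-47.6},{"dx":46.1,"dy":-51,"dz":3},{"dx":46.1,"dy":-51,"dz":6},{"dx":46.1,"dy":-51,"dz":9},{"dx":46.1,"dy":-51,"dz":9},{"dx":46.1,"dy":-51,"dz":9},{"dx":46.1,"dy":-51,"dz":9},{"dx":46.1,"dy":-51,"dz":9}], gripper=0, force=10)

```text
schema error: expected keys dx, dy, dz, wx, wy, wz
```

drive_tool(targets=[{"dx":4,"dy":-4.4,"dz":0,"wx":0,"wy":0,"wz":0},{"dx":8,"dy":-8.8,"dz":0,"wx":0,"wy":0,"wz":0},{"dx":12,"dy":-13.3,"dz":0,"wx":0,"wy":0,"wz":0},{"dx":16,"dy":-17.7,"dz":0,"wx":0,"wy":0,"wz":0},{"dx":20,"dy":-22.1,"dz":0,"wx":0,"wy":0,"wz":0},{"dx":24,"dy":-26.5,"dz":0,"wx":0,"wy":0,"wz":0},{"dx":28,"dy":-31,"dz":0,"wx":0,"wy":0,"wz":0},{"dx":32,"dy":-35.4,"dz":0,"wx":0,"wy":0,"wz":0},{"dx":36,"dy":-39.8,"dz":0,"wx":0,"wy":0,"wz":0},{"dx":40,"dy":-44.2,"dz":0,"wx":0,"wy":0,"wz":0},{"dx":43,"dy":-47.6,"dz":0,"wx":0,"wy":0,"wz":0},{"dx":46.1,"dy":-51,"dz":0,"wx":0,"wy":0,"wz":0},{"dx":46.1,"dy":-51,"dz":0,"wx":0,"wy":0,"wz":0},{"dx":46.1,"dy":-51,"dz":3,"wx":0,"wy":0,"wz":0},{"dx":46.1,"dy":-51,"dz":6,"wx":0,"wy":0,"wz":0},{"dx":46.1,"dy":-51,"dz":8,"wx":0,"wy":0,"wz":0},{"dx":46.1,"dy":-51,"dz":8,"wx":0,"wy":0,"wz":0},{"dx":46.1,"dy":-51,"dz":8,"wx":0,"wy":0,"wz":0}], gripper=0, force=10)

```text
t: 3.5
tcp_pos: [0.4752, 0.0162, 0.2129]
ee_rot: [180.0, -0.1, 16.0]
force: [0.1, 0.5, -0.4]
opening: 0.007
grip_force: 0.0
```

Run:
```python
from h import *
d=capture('wrist');print(d['xyz'],d['orientation'])
im=d['frame'][...,::-1].copy()
q=proj(d,[[.475,.017,.0635]])[0];print(q)
print([(x['at'],x['confidence']) for x in landmark_of('panel_centre','wrist')])
cv2.drawMarker(im,tuple(q.astype(int).tolist()),(0,0,255))
cv2.imwrite('pics/w.png',im)
```

```text
[0.54766943 0.03673147 0.3055017 ] [ 1.64026744e+02  3.44663278e-02 -7.39825772e+01]
[311.68374207 209.19424833]
[]
```

View pics/w.png

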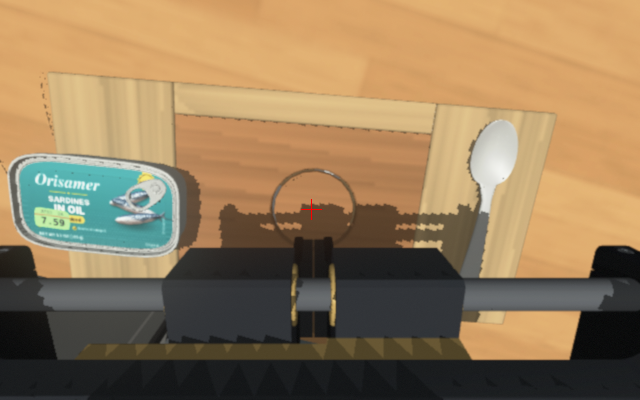

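The wrist image puts the ring centre at about (313,211). My estimate projects to (312,209), so it's within 2 mm. I'll descend and then feel lightly.

drive_tool(targets=[{"dx":0,"dy":0,"dz":2,"wx":0,"wy":0,"wz":0},{"dx":0,"dy":0,"dz":4,"wx":0,"wy":0,"wz":0},{"dx":0,"dy":0,"dz":6,"wx":0,"wy":0,"wz":0},{"dx":0,"dy":0,"dz":7,"wx":0,"wy":0,"wz":0},{"dx":0,"dy":0,"dz":7.3,"wx":0,"wy":0,"wz":0},{"dx":0,"dy":0,"dz":7.5,"wx":0,"wy":0,"wz":0},{"dx":0,"dy":0,"dz":7.7,"wx":0,"wy":0,"wz":0},{"dx":0,"dy":0,"dz":7.8,"wx":0,"wy":0,"wz":0},{"dx":0,"dy":0,"dz":7.9,"wx":0,"wy":0,"wz":0},{"dx":0,"dy":0,"dz":8.0,"wx":0,"wy":0,"wz":0},{"dx":0,"dy":0,"dz":8.1,"wx":0,"wy":0,"wz":0},{"dx":0,"dy":0,"dz":8.1,"wx":0,"wy":0,"wz":0}])

```text
t: 5.1
tcp_pos: [0.475, 0.0168, 0.1313]
ee_rot: [180.0, -0.0, 16.0]
force: [0.3, 0.7, 2.0]
opening: 0.004
grip_force: 1.1
```

The tip is at 61 mm, below the panel surface, with about 2–3 N on it. That means it's on the plate, so I'll push it down.

drive_tool(targets=[{"dx":0,"dy":0,"dz":0.1,"wx":0,"wy":0,"wz":0},{"dx":0,"dy":0,"dz":0.2,"wx":0,"wy":0,"wz":0},{"dx":0,"dy":0,"dz":0.3,"wx":0,"wy":0,"wz":0},{"dx":0,"dy":0,"dz":0.4,"wx":0,"wy":0,"wz":0},{"dx":0,"dy":0,"dz":0.5,"wx":0,"wy":0,"wz":0},{"dx":0,"dy":0,"dz":0.6,"wx":0,"wy":0,"wz":0},{"dx":0,"dy":0,"dz":0.65,"wx":0,"wy":0,"wz":0},{"dx":0,"dy":0,"dz":0.65,"wx":0,"wy":0,"wz":0},{"dx":0,"dy":0,"dz":0.65,"wx":0,"wy":0,"wz":0}])

```text
t: 6.22
tcp_pos: [0.4749, 0.0168, 0.1255]
ee_rot: [180.0, -0.0, 16.0]
force: [0.0, -0.1, 10.8]
opening: 0.009
grip_force: 5.2
```

The tip is at 55.5 mm, which is exactly fully down, and the force has risen to 11 N at the stop. I'll press slightly more and then retract.

drive_tool(targets=[{"dx":0,"dy":0,"dz":0.05,"wx":0,"wy":0,"wz":0},{"dx":0,"dy":0,"dz":0.05,"wx":0,"wy":0,"wz":0},{"dx":0,"dy":0,"dz":0,"wx":0,"wy":0,"wz":0},{"dx":0,"dy":0,"dz":-0.5,"wx":0,"wy":0,"wz":0},{"dx":0,"dy":0,"dz":-2,"wx":0,"wy":0,"wz":0},{"dx":0,"dy":0,"dz":-5,"wx":0,"wy":0,"wz":0},{"dx":0,"dy":0,"dz":-9,"wx":0,"wy":0,"wz":0},{"dx":0,"dy":0,"dz":-14,"wx":0,"wy":0,"wz":0},{"dx":0,"dy":0,"dz":-16,"wx":0,"wy":0,"wz":0},{"dx":0,"dy":0,"dz":-16,"wx":0,"wy":0,"wz":0},{"dx":0,"dy":0,"dz":-16,"wx":0,"wy":0,"wz":0},{"dx":0,"dy":0,"dz":-16,"wx":0,"wy":0,"wz":0}])

```text
t: 7.72
tcp_pos: [0.474, 0.0169, 0.2833]
ee_rot: [-179.9, 0.2, 16.0]
force: [0.5, 0.3, 0.2]
opening: 0.004
grip_force: 0.0
```

Run:
```python
from h import *
s=get_state();print(s['t'],s['tcp_pos'],s['force'])
d=capture('side');a=d['frame'][...,::-1][170:250,270:380]
print([(x['at'],x['confidence']) for x in landmark_of('drawer','side')],[(x['at'],x['confidence']) for x in landmark_of('sardine_tin','side')][:1])
w=capture('wrist')['frame'][...,::-1]
cv2.imwrite('pics/e.png',np.vstack([cv2.resize(w,(480,300)),cv2.resize(a,(480,300))]))
```

```text
7.725 [0.47403596 0.01693403 0.28326736] [0.54710491 0.33870836 0.15377791]
[([0.4308, 0.0182, 0.0094], 0.71)] [([0.447, 0.1472, 0.0679], 0.63)]
```

View pics/e.png

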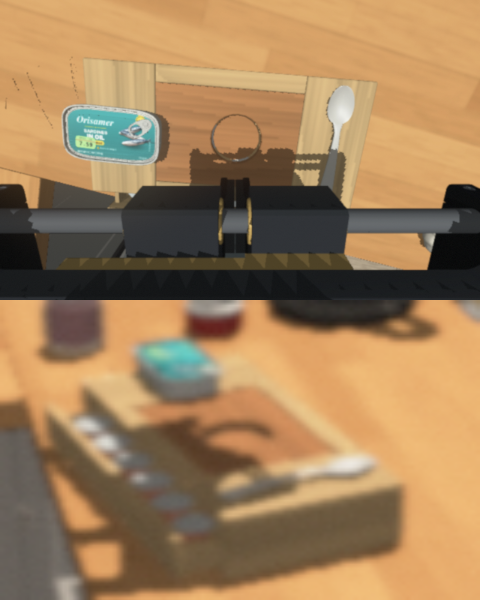

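The lower view shows the drawer standing open with the capsules visible. The network puts it about 40 mm out. The tin and spoon haven't moved, and the hand is clear.

```bash
python3 -c "
from plant import *
print(sign_off())"
```

```text
the job is handed in; nothing more can be done
None
```

I found the catch about 11 mm to the -y side of the panel's centre and pressed it fully down; the drawer came out about 40 mm. The tin and spoon look unmoved, the hand is clear of the box, and the job is handed in at about 8 s, with no verdict shown.

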